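# Third hand for the note rail

## Robot

A 7-joint arm with a two-finger parallel gripper is mounted at the origin on the work surface. World frame = base frame: x ahead of the robot, y to its left, z up, the work surface at z = 0. Lengths are in mm, angles in rad, forces in N, time in s.
With the tool pointing down it reaches from about 400 to 900 mm from the base axis. Payload 5.6 kg.
Tool frame: the origin (TCP) lies on the centre line of the jaws, within the pads' length; the fingertips stand 14 mm ahead of it and the grasp point (between the pads) lies 5 mm behind it; y points along the fingers, x is the direction in which the jaws open and shut, and the axes are right-handed (so a half turn about y gives the same grasp; the last joint's range is limited). The gripper opens to 92 mm and grips with 3 to 60 N. Pads are 20 mm wide; open, the fingers measure 128 mm over their backs; the gripper's body (75 mm by 189 mm) begins 69 mm behind the grasp point.
Start: joints at [1.128, 0.468, -0.012, 1.603, 0.006, 1.071, -0.056], TCP at [252.963, -598.764, 228.592] pointing down, gripper open.
Joint ranges: [-2.53, 2.53], [-0.31, 2.02], [-1.57, 1.55], [0.28, 2.44], [-1.29, 4.43], [0.15, 1.84], [-2.92, 2.92]. Speed limits (rad/s): [2.57, 2.57, 3.14, 3.14, 3.14, 3.14, 3.14].

## Interface

Orientations are given as a unit quaternion [w, x, y, z].
In Python, from bench import * gives the robot as it stands. The module is installed in compiled form; this text tells all that it offers.
- The arm moves only by the tool drive_tool, never from a script. Its argument "steps" is a list of rows, each an object of numbers: "ax", "ay", "az": the turn, a rotation vector about the tool's x, y, z in rad; "tx", "ty", "tz": the shift along the tool's x, y, z in cm; "fingers": the opening in per cent of the stroke, from 0 (shut) to 100 (fully open). In form: [{"ax": .., "ay": .., "az": .., "tx": .., "ty": .., "tz": .., "fingers": ..}, ...]. A call has exactly 5 rows; each row shifts and turns the pose as measured when the row begins, along the tool's axes as they then stand; what a row does not reach is not made up. A row lasts 1/8 s, in which the tool goes at most 62.5 mm and 10.7 degrees, less where a joint would pass 70% of its speed; a pose out of reach is approached as far as the arm can. A call is refused whole if a number of a shift passes 6.25 or a number of a turn 0.188, either way. A call with a gripper value outside its range is refused whole. The fingers move at their own pace and stop on an object; "squeeze" is the grip in N (left out, the last holds). Time passes only in rows, so rows that do not move let the fingers close, or fill a call up. It gives the time, the measured TCP pose, the force and the opening at its end, in the units of the state.
- state(): the state, without advancing time (a new reading comes with each control period).
- read_camera(name): name is "scene" or "top" or "wrist"; returns a dict with "color" (384x512x3 uint8, blue, green, red), "fovy" (degrees; the focal length in pixels is half the picture's height over the tangent of half this angle, whatever the lens; pixels are square), "cx", "cy" (the principal point, pixels), "R" (3x3) and "t" (3): a world point X has camera coordinates R X + t. Camera axes: x right, y down, z forward; pixel columns grow to the right and rows downward; lengths in mm; the calibration is good to about 2 mm. A picture is of the moment at which its call begins. There is no depth.
- close_job(): hands the job in, once; it reports no verdict.
The state is a dict: "time": time; "joints": joint angles; "qvel": joint speeds; "tau": joint torques, N m; "position": TCP position; "tcp_rot": TCP orientation; "force": force on the tool from outside, world axes, zero at the start; "wrist_torque": the same for the moment, N m; "grip_width": finger opening in mm.
Only numpy, scipy, OpenCV 4.12 (cv2) and the standard library are available. Lean on these libraries where they do the work, as an engineer would, in place of code of your own. Each camera call takes 0.05 s, during which the arm holds its last target. There are 200 camera calls.

## Task

Be my third hand while I screw the note rail (the pale slat with three pegs): lay it flat in the plywood jig, slide it along until you feel its end touch the red end stop, then push it flush against the sprung aluminium fence with a steady push of about 11 N, so that the fence's red pointer stands in the green band, never pushing the fence right to the end of its travel. Keep pushing steadily for at least two seconds and finish while still holding it there: do not let go. Leave the other things on the table where they are.

Things in the scene. Friction and masses are not known exactly. Their poses are not given: they have to be found in the camera images.
- rail: Loose note rail, 0.2 to 0.4 kg: pale wooden slat 50 (own x) by 210 (own y) by 20 mm thick, with three terracotta-coloured square pegs pointing up, 22 x 22 mm, 50 mm tall (tops 70 mm above the underside), sides parallel to own x and y, on the centre line at own y = -80, 0, +80 mm. Origin: centre of the underside; z up. Same either way round. The middle peg is the handle.
- jig: Fixed jig, place and yaw vary: plywood bed 200 (own x) by 280 mm (own y), top 18 mm above the table. Origin: centre of its underside. Red end stop at its -y end, sprung fence across its +x side (away from the robot), parallel to own y. The rail ends flat on the bed, length along own y, centre at own y = -5 mm. Behind the fence, at x = 83 to 97 mm, a fixed steel bar 26 mm above the bed.
- end_stop (a point): Middle of the red end stop's face, at its lower edge on the bed: own x = -20, y = -110, z = 18 mm in the jig. The face looks along the jig's +y. Rigid block 75 mm wide (x), 16 mm thick (y), 30 mm tall above the bed. The rail's end face goes against it.
- fence (a joint): How far the sprung fence is pushed in along the jig's +x, in m: 0 free, 0.020 end of travel. The spring gives 1 N per mm (0.011 = 11 N). Its red pointer, at the +y end of the fence, stands in the green band of the paper scale from about 0.007 to 0.015.
- fence_face (a point): Middle of the pushing face of the aluminium fence, at its lower edge on the bed; moves with the fence; when free at own x = 30, y = -5, z = 18 mm in the jig. The face looks to the jig's -x; 130 mm of free bed before it. The fence is 200 mm long (y), 25 mm deep (x), its top 18 mm above the bed, 2 mm lower than the slat's top. Axes as the jig's.
- bowl: Bystander: terracotta bowl, 130 mm across and 50 mm high; leave alone.
- screwdriver: Bystander: screwdriver lying on the table; leave alone.
- jar: Bystander: amber glass screw jar with a brass cap, 60 mm across and 75 mm high; leave alone.
- slat: Bystander: plain dark slat without pegs, 50 x 210 x 20 mm, not the one wanted; leave alone.
- cup: Bystander: blue cup, 80 mm across and 90 mm high; leave alone.
Mind the look-alikes: they are no part of the job. Of the things that look like the rail, take the one that is farthest to the robot's right at the start.

How it is judged:
By the outcome, as a careful person would: the job done as asked, in the order asked, and still so for the second after the job is handed in, while the arm keeps its last pose, push and grip.
It also fails if it takes over 64 s, if anything falls off the work surface, if the arm or the gripper's body presses on something with over 40 N, if the wrist force passes 120 N, or if a joint passes its speed limit or range.

## Working session

There is one attempt and no reset: what is moved stays moved. The work goes in short steps, Python scripts to look and compute and a tool call to move; the robot and the scene stay as the last step left them, time stands still between calls to the robot, and variables do not carry over. Pictures are saved under pics/ and viewed, about 8 in all and at most 12, crops included, and the job is handed in when it is done.

Besides the shell and the picture viewer there is one more tool, called after "Call:" by a JSON object that holds its "name" and its "arguments", one argument or row to a line. drive_tool: Moves the arm, as the interface text tells. Its arguments: {"type":"object","properties":{"steps":{"type":"array","items":{"type":"object","properties":{"ax":{"type":"number"},"ay":{"type":"number"},"az":{"type":"number"},"tx":{"type":"number"},"ty":{"type":"number"},"tz":{"type":"number"},"fingers":{"type":"number"}}}},"squeeze":{"type":"number"}},"required":["steps"]}

```bash
mkdir -p pics
python3 - <<'E'
from bench import *
import cv2
s=state();print({k:s[k] for k in ("time","position","tcp_rot","force","grip_width")})
for n in("scene","top"):
    c=read_camera(n);cv2.imwrite(f"pics/{n}0.png",cv2.resize(c["color"],(800,600),interpolation=cv2.INTER_CUBIC))
    cv2.imwrite(f"pics/{n}0_raw.png",c["color"])
    print(n,c["fovy"],c["cx"],c["cy"],c["R"],c["t"])
E
```

```text
{'time': 0.0, 'position': array([ 252.72964598, -598.24109648,  227.64786605]), 'tcp_rot': array([ 0.58962431, -0.58900918,  0.39131477, -0.39023597]), 'force': array([-0.69568094,  0.17912329,  1.34415297]), 'grip_width': 91.89314187897165}
scene 47.26191763595062 249.8472207344024 191.97191053302075 [[ 0.06926779  0.99749738 -0.01417585]
 [ 0.645559   -0.05565318 -0.76167992]
 [-0.76056266  0.04360854 -0.64779838]] [ -80.91722358 -329.51710997 1950.78680115]
top 55.65813776865478 259.77720698729144 185.60418238123887 [[-0.00616517 -0.99996409  0.00581419]
 [-0.99447652  0.0055219  -0.10481396]
 [ 0.10477809 -0.00642827 -0.99447485]] [  48.7240727   541.22815901 1239.62483874]
```

View pics/top0.png

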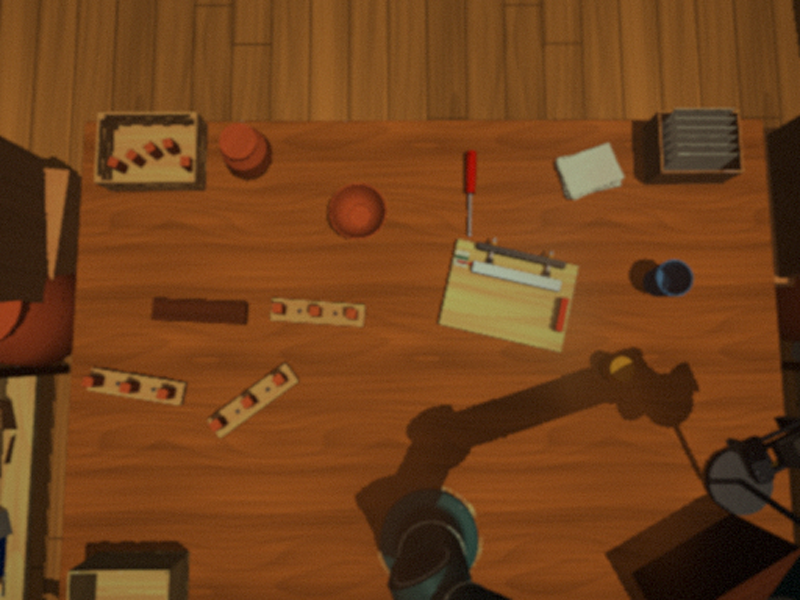

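View pics/scene0.png

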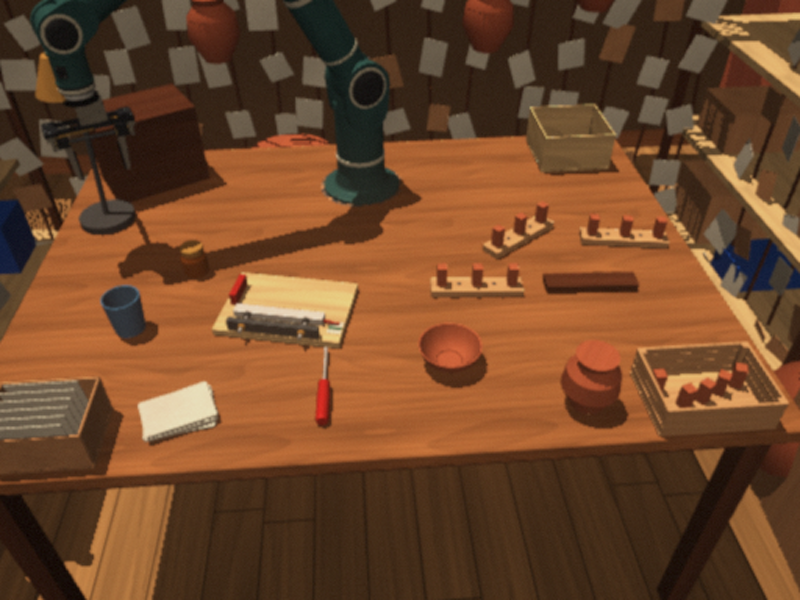

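Top view (800 px scale): three pegged slats that could be taken for the rail are at (318,312), (253,400) and (135,385). There is also a plain dark slat at (200,310) and loose pegs in a basket at (150,150). The robot's right is image right, so I choose the one at (318,312). The jig is at (510,295), with its red stop at (562,315). One crop will check the choice and give exact pixels.

Run:
```python
import cv2,numpy as np
a=cv2.imread("pics/top0_raw.png")
r=cv2.resize(a[180:220,160:245],None,fx=8,fy=8,interpolation=cv2.INTER_CUBIC)
j=cv2.resize(a[145:230,275:375],None,fx=6.8,fy=6.8/1,interpolation=cv2.INTER_CUBIC)
j=cv2.resize(a[148:192+36,275:375],None,fx=3.4*2,fy=3.4*2,interpolation=cv2.INTER_CUBIC)
# rail crop: scale 4 on top, jig scale 6
r=cv2.resize(a[180:220,160:245],None,fx=6,fy=6,interpolation=cv2.INTER_CUBIC)  #510x240
j=cv2.resize(a[148:208,275:375],None,fx=6,fy=6,interpolation=cv2.INTER_CUBIC) #600x360
j=cv2.resize(a[148:228,275:375],None,fx=6,fy=6,interpolation=cv2.INTER_CUBIC)[:360+100]
o=np.zeros((600,800,3),np.uint8)
r=cv2.resize(a[182:216,165:240],None,fx=4,fy=4,interpolation=cv2.INTER_CUBIC)#300x136
o[:136,:300]=r;o[138:598,:600]=j
cv2.imwrite("pics/crop1.png",np.clip(o*1.6,0,255).astype(np.uint8))
```

```text
(no output)
```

View pics/crop1.png

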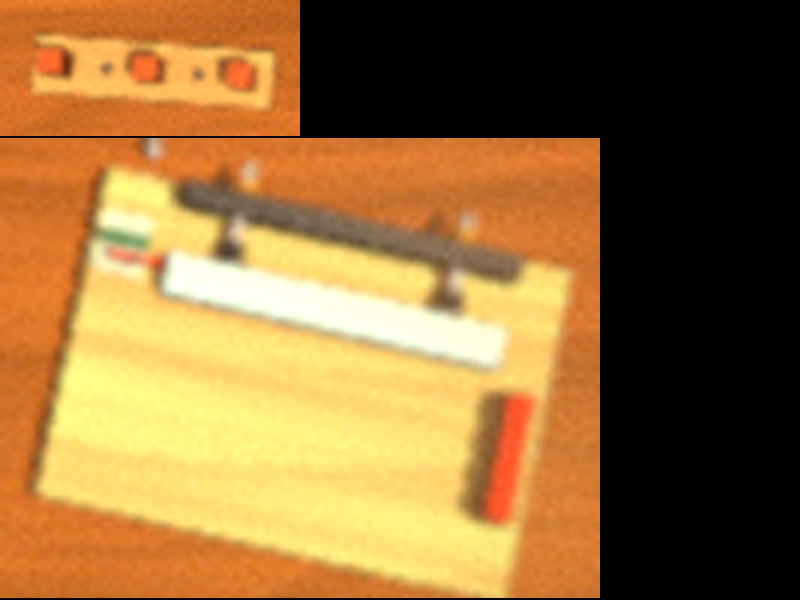

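The crop shows three pegs on the pale slat, with corners near (37,35), (275,50), (270,107) and (32,92). It also shows the jig corners at (105,170), (572,268), (508,598) and (35,492), with the stop and pointer visible. Next I fit the poses.

```bash
cat > h.py <<'E'
from bench import *
import cv2,numpy as np
from scipy.optimize import least_squares
from scipy.spatial.transform import Rotation as Rn
def proj(c,X):
    f=c["color"].shape[0]/2/np.tan(np.radians(c["fovy"])/2)
    p=np.asarray(X,float)@np.array(c["R"]).T+np.array(c["t"])
    return p[:,:2]/p[:,2:]*f+[c["cx"],c["cy"]]
def place(pose,L):
    x,y,a=pose;L=np.asarray(L,float)
    c,s=np.cos(a),np.sin(a)
    return np.c_[x+c*L[:,0]-s*L[:,1],y+s*L[:,0]+c*L[:,1],L[:,2]]
def fit(c,L,px,p0):
    r=least_squares(lambda p:(proj(c,place(p,L))-px).ravel(),p0,x_scale=[100,100,.3])
    return r.x,r.fun.reshape(-1,2)
def rot(s=None):
    q=(s or state())["tcp_rot"];return Rn.from_quat([q[1],q[2],q[3],q[0]])
E
python3 - <<'E'
from h import *
c=read_camera("top")
un=lambda p,s,o:(np.array(p,float)+.5)/s-.5+o
rp=un([(37,35),(275,50),(270,107),(32,92),(145,66)],4,[165,182])
L=[(25,105,20),(25,-105,20),(-25,-105,20),(-25,105,20)]
p,e=fit(c,L,rp[:4],[600,250,0]);print("rail",p,e.round(1).tolist())
pt=[(0,0,70),(0,80,70),(0,-80,70)];print("peg pred",((proj(c,place(p,pt))-[165,182]+.5)*4-.5).round(0).tolist())
jp=un([(105,170-138),(572,268-138),(35,492-138),(508,598-138)],6,[275,148])
L=[(100,140,18),(100,-140,18),(-100,140,18),(-100,-140,18)]
j,e=fit(c,L,jp,[650,-100,0]);print("jig",j,e.round(1).tolist())
pt=[(-57.5,-110,48),(17.5,-110,48),(30,95,36),(30,-105,36),(97,0,44)];print("pred stop,fence",((proj(c,place(j,pt))-[275,148]+.5)*6-.5+[0,138]).round(0).tolist())
print(rot().as_matrix().round(3))
w=read_camera("wrist");print(w["R"],w["t"])
E
```

```text
rail [ 4.95188157e+02  2.44060126e+02 -6.93909611e-02] [[-0.2, -0.0], [0.1, 0.0], [0.4, 0.0], [-0.3, -0.0]]
peg pred [[145.0, 67.0], [49.0, 61.0], [240.0, 73.0]]
jig [ 5.32824482e+02 -1.85145031e+02 -2.22925108e-01] [[0.2, -0.7], [-0.2, -0.2], [0.1, 0.6], [-0.1, 0.3]]
pred stop,fence [[484.0, 515.0], [509.0, 387.0], [160.0, 292.0], [499.0, 366.0], [346.0, 213.0]]
[[ 0.389 -0.001  0.921]
 [-0.921  0.001  0.389]
 [-0.001 -1.    -0.   ]]
[[ 0.38908609 -0.92119916 -0.0020334 ]
 [-0.88381886 -0.37391841  0.28115698]
 [-0.2597619  -0.10759711 -0.95965964]] [-649.37982247  -32.25243223  392.91261346]
```

```bash
cat >> h.py <<'E'
def plan(wps,s=None):
    """wps: list of (x,y,z,jaw_yaw,nrows); prints rows in tool axes (rad, cm), assuming each is reached"""
    s=s or state();p=np.array(s["position"]);R=rot(s)
    for x,y,z,a,n in wps:
        G=Rn.from_matrix(np.array([[np.cos(a),0,-np.sin(a)],[np.sin(a),0,np.cos(a)],[0,-1,0]]))
        if (R.inv()*G).magnitude()>2: G=G*Rn.from_rotvec([0,np.pi,0])
        w=(R.inv()*G).as_rotvec()/n; d=(np.array([x,y,z])-p)/n
        for i in range(n):
            print("t",(R.inv().apply(d)/10).round(2),"a",w.round(3))
            p=p+d;R=R*Rn.from_rotvec(w)
        print("--")
RAIL=(495.2,244.1,-0.0694);JIG=(532.8,-185.1,-0.2229)
def st():
    s=state();m=rot(s).as_matrix()
    print("t",round(s["time"],2),"p",np.round(s["position"],1),"yaw",round(np.arctan2(m[1,0],m[0,0]),4),"tooly",m[:,1].round(3),"F",np.round(s["force"],2),"T",np.round(s["wrist_torque"],2),"w",round(s["grip_width"],1))
    return s
E
python3 - <<'E'
from h import *
st();plan([(470,-180,200,-.6,10),(495,244,150,-.0694,10)])
E
```

```text
t 0.2 p [ 252.8 -598.5  228. ] yaw -1.1711 tooly [-0.001  0.001 -1.   ] F [-0.1   0.03 -0.23] T [-0.04 -0.04  0.02] w 91.8
t [-3.01  0.28  3.63] a [-0.    -0.057 -0.   ]
t [-2.8   0.28  3.8 ] a [-0.    -0.057 -0.   ]
t [-2.58  0.28  3.95] a [-0.    -0.057 -0.   ]
t [-2.35  0.28  4.09] a [-0.    -0.057 -0.   ]
t [-2.11  0.28  4.22] a [-0.    -0.057 -0.   ]
t [-1.87  0.28  4.33] a [-0.    -0.057 -0.   ]
t [-1.62  0.28  4.43] a [-0.    -0.057 -0.   ]
t [-1.36  0.28  4.51] a [-0.    -0.057 -0.   ]
t [-1.1   0.28  4.58] a [-0.    -0.057 -0.   ]
t [-0.84  0.28  4.64] a [-0.    -0.057 -0.   ]
--
t [-2.19  0.5   3.64] a [ 0.    -0.053  0.   ]
t [-1.99  0.5   3.75] a [ 0.    -0.053  0.   ]
t [-1.79  0.5   3.85] a [ 0.    -0.053  0.   ]
t [-1.58  0.5   3.94] a [ 0.    -0.053  0.   ]
t [-1.37  0.5   4.02] a [ 0.    -0.053  0.   ]
t [-1.16  0.5   4.09] a [ 0.    -0.053  0.   ]
t [-0.94  0.5   4.14] a [ 0.    -0.053  0.   ]
t [-0.72  0.5   4.19] a [ 0.    -0.053  0.   ]
t [-0.49  0.5   4.22] a [ 0.    -0.053  0.   ]
t [-0.27  0.5   4.24] a [ 0.    -0.053  0.   ]
--
```

Call:
{"name": "drive_tool", "arguments": {
  "steps": [
    {"tx": -3.0, "ty": 0.3, "tz": 3.6, "ay": -0.057},
    {"tx": -2.8, "ty": 0.3, "tz": 3.8, "ay": -0.057},
    {"tx": -2.6, "ty": 0.3, "tz": 3.9, "ay": -0.057},
    {"tx": -2.3, "ty": 0.3, "tz": 4.1, "ay": -0.057},
    {"tx": -2.1, "ty": 0.3, "tz": 4.2, "ay": -0.057}
  ]
}}

```text
invalid input
```

Call:
{"name": "drive_tool", "arguments": {
  "steps": [
    {"tx": -1.9, "ty": 0.3, "tz": 4.3, "ay": -0.057},
    {"tx": -1.6, "ty": 0.3, "tz": 4.4, "ay": -0.057},
    {"tx": -1.4, "ty": 0.3, "tz": 4.5, "ay": -0.057},
    {"tx": -1.1, "ty": 0.3, "tz": 4.6, "ay": -0.057},
    {"tx": -0.8, "ty": 0.3, "tz": 4.6, "ay": -0.057}
  ]
}}

```text
invalid input
```

Run:
```python
from h import *
st();plan([(495,244,150,-.0694,15)])
```

```text
t 0.2 p [ 252.8 -598.5  228. ] yaw -1.1711 tooly [-0.001  0.001 -1.   ] F [-0.1   0.03 -0.23] T [-0.04 -0.04  0.02] w 91.8
t [-4.54  0.52  3.67] a [-0.    -0.073 -0.   ]
t [-4.26  0.52  4.  ] a [-0.    -0.073 -0.   ]
t [-3.96  0.52  4.3 ] a [-0.    -0.073 -0.   ]
t [-3.63  0.52  4.58] a [-0.    -0.073 -0.   ]
t [-3.29  0.52  4.83] a [-0.    -0.073 -0.   ]
t [-2.92  0.52  5.06] a [-0.    -0.073 -0.   ]
t [-2.54  0.52  5.26] a [-0.    -0.073 -0.   ]
t [-2.15  0.52  5.43] a [-0.    -0.073 -0.   ]
t [-1.75  0.52  5.58] a [-0.    -0.073 -0.   ]
t [-1.33  0.52  5.69] a [-0.    -0.073 -0.   ]
t [-0.91  0.52  5.77] a [-0.    -0.073 -0.   ]
t [-0.49  0.52  5.82] a [-0.    -0.073 -0.   ]
t [-0.06  0.52  5.84] a [-0.    -0.073 -0.   ]
t [0.37 0.52 5.83] a [-0.    -0.073 -0.   ]
t [0.8  0.52 5.79] a [-0.    -0.073 -0.   ]
--
```

All keys are probably required in each row.

Call:
{"name": "drive_tool", "arguments": {
  "steps": [
    {"ax": 0, "ay": -0.057, "az": 0, "tx": -3.0, "ty": 0.3, "tz": 3.6, "fingers": 100},
    {"ax": 0, "ay": -0.057, "az": 0, "tx": -2.8, "ty": 0.3, "tz": 3.8, "fingers": 100},
    {"ax": 0, "ay": -0.057, "az": 0, "tx": -2.6, "ty": 0.3, "tz": 3.9, "fingers": 100},
    {"ax": 0, "ay": -0.057, "az": 0, "tx": -2.3, "ty": 0.3, "tz": 4.1, "fingers": 100},
    {"ax": 0, "ay": -0.057, "az": 0, "tx": -2.1, "ty": 0.3, "tz": 4.2, "fingers": 100}
  ]
}}

```text
time: 0.82
position: [360.5, -387.2, 211.3]
tcp_rot: [-0.639, 0.639, -0.303, 0.302]
force: [1.0, -0.3, 1.0]
grip_width: 91.9
```

Call:
{"name": "drive_tool", "arguments": {
  "steps": [
    {"ax": 0, "ay": -0.057, "az": 0, "tx": -1.9, "ty": 0.3, "tz": 4.3, "fingers": 100},
    {"ax": 0, "ay": -0.057, "az": 0, "tx": -1.6, "ty": 0.3, "tz": 4.4, "fingers": 100},
    {"ax": 0, "ay": -0.057, "az": 0, "tx": -1.4, "ty": 0.3, "tz": 4.5, "fingers": 100},
    {"ax": 0, "ay": -0.057, "az": 0, "tx": -1.1, "ty": 0.3, "tz": 4.6, "fingers": 100},
    {"ax": 0, "ay": -0.057, "az": 0, "tx": -0.8, "ty": 0.3, "tz": 4.6, "fingers": 100}
  ]
}}

```text
time: 1.45
position: [470.0, -170.9, 196.0]
tcp_rot: [-0.676, 0.677, -0.206, 0.206]
force: [1.3, -0.7, 0.0]
grip_width: 91.9
```

Run:
```python
from h import *
st();plan([(495,244,150,-.0694,10)])
```

```text
t 1.45 p [ 470.  -170.9  196. ] yaw -0.591 tooly [-0.001 -0.001 -1.   ] F [ 1.32 -0.71  0.04] T [-0.04 -0.02 -0.07] w 91.9
t [-2.1   0.45  3.59] a [ 0.    -0.052 -0.   ]
t [-1.91  0.45  3.69] a [ 0.    -0.052 -0.   ]
t [-1.72  0.46  3.79] a [ 0.    -0.052 -0.   ]
t [-1.52  0.46  3.87] a [ 0.    -0.052 -0.   ]
t [-1.32  0.46  3.94] a [ 0.    -0.052 -0.   ]
t [-1.11  0.46  4.01] a [ 0.    -0.052 -0.   ]
t [-0.9   0.46  4.06] a [ 0.    -0.052 -0.   ]
t [-0.69  0.46  4.1 ] a [ 0.    -0.052 -0.   ]
t [-0.47  0.46  4.13] a [ 0.    -0.052 -0.   ]
t [-0.25  0.46  4.15] a [ 0.    -0.052 -0.   ]
--
```

Tracking is good.

Call:
{"name": "drive_tool", "arguments": {
  "steps": [
    {"ax": 0, "ay": -0.052, "az": 0, "tx": -2.1, "ty": 0.45, "tz": 3.6, "fingers": 100},
    {"ax": 0, "ay": -0.052, "az": 0, "tx": -1.9, "ty": 0.45, "tz": 3.7, "fingers": 100},
    {"ax": 0, "ay": -0.052, "az": 0, "tx": -1.7, "ty": 0.45, "tz": 3.8, "fingers": 100},
    {"ax": 0, "ay": -0.052, "az": 0, "tx": -1.5, "ty": 0.45, "tz": 3.85, "fingers": 100},
    {"ax": 0, "ay": -0.052, "az": 0, "tx": -1.3, "ty": 0.45, "tz": 3.9, "fingers": 100}
  ]
}}

```text
time: 2.08
position: [483.7, 43.2, 172.9]
tcp_rot: [-0.698, 0.698, -0.113, 0.114]
force: [0.2, -0.9, 0.1]
grip_width: 92.1
```

Call:
{"name": "drive_tool", "arguments": {
  "steps": [
    {"ax": 0, "ay": -0.052, "az": 0, "tx": -1.1, "ty": 0.45, "tz": 4.0, "fingers": 100},
    {"ax": 0, "ay": -0.052, "az": 0, "tx": -0.9, "ty": 0.45, "tz": 4.05, "fingers": 100},
    {"ax": 0, "ay": -0.052, "az": 0, "tx": -0.7, "ty": 0.45, "tz": 4.1, "fingers": 100},
    {"ax": 0, "ay": -0.052, "az": 0, "tx": -0.5, "ty": 0.45, "tz": 4.1, "fingers": 100},
    {"ax": 0, "ay": -0.052, "az": 0, "tx": -0.25, "ty": 0.45, "tz": 4.0, "fingers": 100}
  ]
}}

```text
time: 2.7
position: [493.4, 254.9, 149.4]
tcp_rot: [-0.706, 0.708, -0.018, 0.02]
force: [0.2, 0.5, 0.2]
grip_width: 92.0
```

Run:
```python
from h import *
st()
w=read_camera("wrist")
im=w["color"].copy()
q=proj(w,place(RAIL,[(x,y,z) for z in(20,) for x,y in((25,105),(25,-105),(-25,-105),(-25,105))]+[(x,y,70) for x,y in((11,11),(11,-11),(-11,-11),(-11,11))]))
im=cv2.resize(im,(800,600),interpolation=cv2.INTER_CUBIC)
for k in(q[:4],q[4:]):cv2.polylines(im,[((k+.5)*1.5625).astype(np.int32)],True,(0,255,0),1)
cv2.imwrite("pics/wrist1.png",im)
plan([(495,244,42,-.0694,5)])
```

```text
t 2.7 p [493.4 254.9 149.4] yaw -0.0545 tooly [ 0.002 -0.002 -1.   ] F [0.19 0.54 0.21] T [-0.01 -0.12  0.05] w 92.0
t [ 0.07  2.15 -0.35] a [-0.001  0.005  0.   ]
t [ 0.07  2.15 -0.35] a [-0.001  0.005  0.   ]
t [ 0.07  2.15 -0.35] a [-0.001  0.005  0.   ]
t [ 0.07  2.15 -0.35] a [-0.001  0.005  0.   ]
t [ 0.08  2.15 -0.34] a [-0.001  0.005  0.   ]
--
```

View pics/wrist1.png

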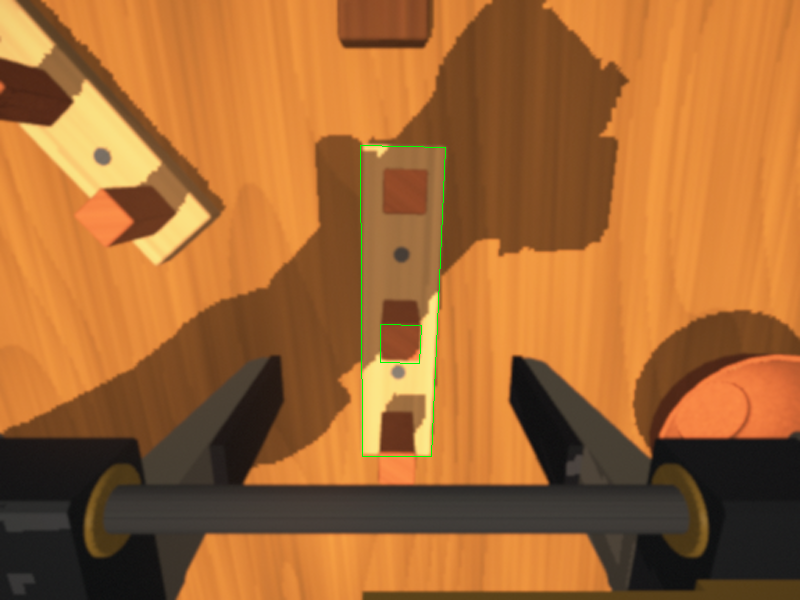

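The wrist view shows the predicted slat outline (corners 361,145 to 431,457) and middle peg top (400,343) lying on the real ones. Both fingers are clear of the slat. I descend now.

Call:
{"name": "drive_tool", "arguments": {
  "steps": [
    {"ax": 0, "ay": 0.01, "az": 0, "tx": 0.15, "ty": 2.0, "tz": -0.8, "fingers": 100},
    {"ax": 0, "ay": 0.005, "az": 0, "tx": 0.1, "ty": 2.4, "tz": -0.3, "fingers": 100},
    {"ax": 0, "ay": 0, "az": 0, "tx": 0, "ty": 2.4, "tz": 0, "fingers": 100},
    {"ax": 0, "ay": 0, "az": 0, "tx": 0, "ty": 2.2, "tz": 0, "fingers": 100},
    {"ax": 0, "ay": 0, "az": 0, "tx": 0, "ty": 1.2, "tz": 0, "fingers": 100}
  ]
}}

```text
time: 3.38
position: [494.7, 252.3, 44.8]
tcp_rot: [0.708, -0.705, 0.02, -0.022]
force: [-0.5, -0.4, 0.8]
grip_width: 91.9
```

Run:
```python
from h import *
st();plan([(495.2,244.1,42,-.0694,2)])
```

```text
t 3.38 p [494.7 252.3  44.8] yaw -0.0596 tooly [ 0.003  0.005 -1.   ] F [-0.47 -0.36  0.8 ] T [-0.02 -0.1   0.04] w 91.9
t [ 0.05  0.14 -0.41] a [-0.002  0.005  0.002]
t [ 0.05  0.14 -0.41] a [-0.002  0.005  0.002]
--
```

Call:
{"name": "drive_tool", "arguments": {
  "steps": [
    {"ax": -0.003, "ay": 0.005, "az": 0.003, "tx": 0.05, "ty": 0.15, "tz": -0.5, "fingers": 100},
    {"ax": 0, "ay": 0.005, "az": 0, "tx": 0, "ty": 0.1, "tz": -0.35, "fingers": 100},
    {"ax": 0, "ay": 0, "az": 0, "tx": 0, "ty": 0, "tz": 0, "fingers": 0},
    {"ax": 0, "ay": 0, "az": 0, "tx": 0, "ty": 0, "tz": 0, "fingers": 0},
    {"ax": 0, "ay": 0, "az": 0, "tx": 0, "ty": 0, "tz": 0, "fingers": 0}
  ],
  "squeeze": 45
}}

```text
time: 4.0
position: [495.9, 243.3, 43.8]
tcp_rot: [0.708, -0.706, 0.024, -0.026]
force: [-0.2, -0.3, -0.2]
grip_width: 63.9
```

Call:
{"name": "drive_tool", "arguments": {
  "steps": [
    {"ax": 0, "ay": 0, "az": 0, "tx": 0, "ty": 0, "tz": 0, "fingers": 0},
    {"ax": 0, "ay": 0, "az": 0, "tx": 0, "ty": 0, "tz": 0, "fingers": 0},
    {"ax": 0, "ay": 0, "az": 0, "tx": 0, "ty": 0, "tz": 0, "fingers": 0},
    {"ax": 0, "ay": 0, "az": 0, "tx": 0, "ty": 0, "tz": 0, "fingers": 0},
    {"ax": 0, "ay": 0, "az": 0, "tx": 0, "ty": 0, "tz": 0, "fingers": 0}
  ]
}}

```text
time: 4.62
position: [495.9, 243.7, 44.1]
tcp_rot: [0.708, -0.706, 0.024, -0.026]
force: [0.7, -0.6, 0.8]
grip_width: 21.9
```

Run:
```python
from h import *
st()
```

```text
t 4.62 p [495.9 243.7  44.1] yaw -0.0707 tooly [ 0.003  0.003 -1.   ] F [ 0.72 -0.55  0.82] T [-0.01  0.11 -0.03] w 21.9
```

Run:
```python
from h import *
g=place(JIG,[(-15,18,0)])[0];print(g)
plan([(496,244,115,-.0707,3),(g[0],g[1],115,JIG[2],12)])
```

```text
[ 522.15015126 -164.22942929    0.        ]
t [ 0.01 -2.36  0.02] a [-0.001 -0.     0.001]
t [ 0.01 -2.36  0.02] a [-0.001 -0.     0.001]
t [ 0.   -2.36  0.01] a [-0.001 -0.     0.001]
--
t [ 0.46 -0.   -3.38] a [ 0.     0.013 -0.   ]
t [ 0.5  -0.   -3.37] a [ 0.     0.013 -0.   ]
t [ 0.54 -0.   -3.37] a [ 0.     0.013 -0.   ]
t [ 0.59 -0.   -3.36] a [ 0.     0.013 -0.   ]
t [ 0.63 -0.   -3.35] a [ 0.     0.013 -0.   ]
t [ 0.67 -0.   -3.34] a [ 0.     0.013 -0.   ]
t [ 0.71 -0.   -3.33] a [ 0.     0.013 -0.   ]
t [ 0.76 -0.   -3.32] a [ 0.     0.013 -0.   ]
t [ 0.8  -0.   -3.31] a [ 0.     0.013 -0.   ]
t [ 0.84 -0.   -3.3 ] a [ 0.     0.013 -0.   ]
t [ 0.88 -0.   -3.29] a [ 0.     0.013 -0.   ]
t [ 0.92 -0.   -3.28] a [ 0.     0.013 -0.   ]
--
```

Call:
{"name": "drive_tool", "arguments": {
  "steps": [
    {"ax": 0, "ay": 0, "az": 0, "tx": 0, "ty": -0.8, "tz": 0, "fingers": 0},
    {"ax": 0, "ay": 0, "az": 0, "tx": 0, "ty": -1.6, "tz": 0, "fingers": 0},
    {"ax": 0, "ay": 0, "az": 0, "tx": 0, "ty": -2.0, "tz": 0, "fingers": 0},
    {"ax": 0, "ay": 0, "az": 0, "tx": 0, "ty": -2.0, "tz": 0, "fingers": 0},
    {"ax": 0, "ay": 0, "az": 0, "tx": 0, "ty": -0.8, "tz": 0, "fingers": 0}
  ]
}}

```text
time: 5.25
position: [494.8, 243.0, 120.0]
tcp_rot: [0.707, -0.706, 0.024, -0.025]
force: [0.2, -1.1, -1.5]
grip_width: 21.6
```

Call:
{"name": "drive_tool", "arguments": {
  "steps": [
    {"ax": 0, "ay": 0.01, "az": 0, "tx": 0.3, "ty": 0, "tz": -2.0, "fingers": 0},
    {"ax": 0, "ay": 0.013, "az": 0, "tx": 0.5, "ty": 0, "tz": -3.4, "fingers": 0},
    {"ax": 0, "ay": 0.013, "az": 0, "tx": 0.55, "ty": 0, "tz": -3.4, "fingers": 0},
    {"ax": 0, "ay": 0.013, "az": 0, "tx": 0.6, "ty": 0, "tz": -3.4, "fingers": 0},
    {"ax": 0, "ay": 0.013, "az": 0, "tx": 0.65, "ty": 0, "tz": -3.4, "fingers": 0}
  ]
}}

```text
time: 5.88
position: [503.6, 76.5, 118.1]
tcp_rot: [-0.705, 0.706, -0.048, 0.047]
force: [0.3, -0.4, -1.6]
grip_width: 22.0
```

Call:
{"name": "drive_tool", "arguments": {
  "steps": [
    {"ax": 0, "ay": 0.013, "az": 0, "tx": 0.7, "ty": 0, "tz": -3.4, "fingers": 0},
    {"ax": 0, "ay": 0.013, "az": 0, "tx": 0.7, "ty": 0, "tz": -3.4, "fingers": 0},
    {"ax": 0, "ay": 0.013, "az": 0, "tx": 0.8, "ty": 0, "tz": -3.3, "fingers": 0},
    {"ax": 0, "ay": 0.013, "az": 0, "tx": 0.8, "ty": 0, "tz": -3.3, "fingers": 0},
    {"ax": 0, "ay": 0.013, "az": 0, "tx": 0.8, "ty": 0, "tz": -3.0, "fingers": 0}
  ]
}}

```text
time: 6.5
position: [508.3, -106.3, 114.6]
tcp_rot: [-0.702, 0.705, -0.078, 0.07]
force: [-0.1, -0.0, -2.1]
grip_width: 21.9
```

Run:
```python
from h import *
st()
g=place(JIG,[(-15,18,0)])[0]
plan([(g[0],g[1],110,JIG[2],5)])
```

```text
t 6.5 p [ 508.3 -106.3  114.6] yaw -0.2107 tooly [-0.011 -0.003 -1.   ] F [-0.13 -0.01 -2.06] T [-0.06 -0.12 -0.  ] w 21.9
t [ 0.51  0.09 -1.07] a [ 0.001  0.002 -0.002]
t [ 0.52  0.09 -1.07] a [ 0.001  0.002 -0.002]
t [ 0.52  0.09 -1.07] a [ 0.001  0.002 -0.002]
t [ 0.52  0.09 -1.07] a [ 0.001  0.002 -0.002]
t [ 0.52  0.09 -1.07] a [ 0.001  0.002 -0.002]
--
```

Call:
{"name": "drive_tool", "arguments": {
  "steps": [
    {"ax": 0.003, "ay": 0.002, "az": -0.004, "tx": 0.7, "ty": 0.1, "tz": -1.5, "fingers": 0},
    {"ax": 0.002, "ay": 0.002, "az": -0.004, "tx": 0.7, "ty": 0.1, "tz": -1.3, "fingers": 0},
    {"ax": 0, "ay": 0.002, "az": -0.002, "tx": 0.6, "ty": 0.1, "tz": -1.0, "fingers": 0},
    {"ax": 0, "ay": 0.002, "az": 0, "tx": 0.3, "ty": 0.1, "tz": -0.7, "fingers": 0},
    {"ax": 0, "ay": 0, "az": 0, "tx": 0.1, "ty": 0, "tz": 0, "fingers": 0}
  ]
}}

```text
time: 7.12
position: [520.6, -160.1, 108.7]
tcp_rot: [-0.703, 0.703, -0.08, 0.077]
force: [-0.6, 0.3, -3.0]
grip_width: 21.8
```

Run:
```python
from h import *
s=st()
g=place(JIG,[(-15,18,0)])[0]
plan([(g[0],g[1],70,JIG[2],5)],s)
t=read_camera("top");
im=cv2.resize(t["color"][140:240,260:390],None,fx=6,fy=6,interpolation=cv2.INTER_CUBIC)
p=s["position"];m=rot(s).as_matrix();yaw=np.arctan2(m[1,0],m[0,0]);zb=p[2]-44
def dr(P,L,col):
    q=((proj(t,place(P,L))-[260,140]+.5)*6-.5).round().astype(np.int32);cv2.polylines(im,[q],True,col,1)
dr((p[0],p[1],yaw),[(25,105,zb+20),(25,-105,zb+20),(-25,-105,zb+20),(-25,105,zb+20)],(0,255,0))
dr(JIG,[(100,140,18),(100,-140,18),(-100,-140,18),(-100,140,18)],(255,0,0))
dr(JIG,[(-57.5,-110,48),(17.5,-110,48),(17.5,-126,48),(-57.5,-126,48)],(255,255,0))
dr(JIG,[(30,95,36),(30,-105,36),(55,-105,36),(55,95,36)],(255,0,255))
cv2.imwrite("pics/top2.png",im)
```

```text
t 7.12 p [ 520.6 -160.1  108.7] yaw -0.2227 tooly [-0.003  0.    -1.   ] F [-0.59  0.33 -2.97] T [-0.04 -0.   -0.01] w 21.8
t [ 0.05  0.77 -0.07] a [ 0.     0.    -0.001]
t [ 0.05  0.77 -0.07] a [ 0.     0.    -0.001]
t [ 0.05  0.77 -0.07] a [ 0.     0.    -0.001]
t [ 0.05  0.77 -0.07] a [ 0.     0.    -0.001]
t [ 0.05  0.77 -0.07] a [ 0.     0.    -0.001]
--
```

View pics/top2.png

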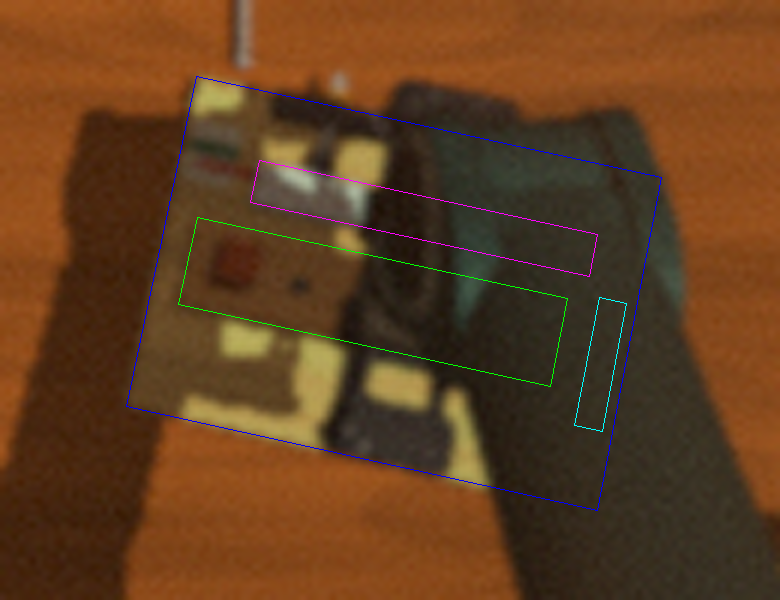

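The top view shows the rail hanging over the free bed, parallel to the fence, with its −y end short of the stop. The pointer and scale near (215,155) are visible in shade. I lower it now, slowing at the end.

Call:
{"name": "drive_tool", "arguments": {
  "steps": [
    {"ax": 0, "ay": 0, "az": -0.003, "tx": 0.1, "ty": 0.8, "tz": 0, "fingers": 0},
    {"ax": 0, "ay": 0, "az": 0, "tx": 0, "ty": 1.2, "tz": 0, "fingers": 0},
    {"ax": 0, "ay": 0, "az": 0, "tx": 0, "ty": 1.0, "tz": 0, "fingers": 0},
    {"ax": 0, "ay": 0, "az": 0, "tx": 0, "ty": 0.7, "tz": 0, "fingers": 0},
    {"ax": 0, "ay": 0, "az": 0, "tx": 0, "ty": 0.3, "tz": 0, "fingers": 0}
  ]
}}

```text
time: 7.8
position: [521.5, -157.5, 65.6]
tcp_rot: [0.703, -0.703, 0.078, -0.077]
force: [-0.5, -0.9, -1.7]
grip_width: 21.4
```

Run:
```python
from h import *
s=st()
```

```text
t 7.8 p [ 521.5 -157.5   65.6] yaw -0.2187 tooly [-0.001  0.001 -1.   ] F [-0.48 -0.92 -1.7 ] T [-0.02 -0.06  0.02] w 21.4
```

Call:
{"name": "drive_tool", "arguments": {
  "steps": [
    {"ax": 0, "ay": 0.002, "az": 0, "tx": 0, "ty": 0.1, "tz": 0, "fingers": 0},
    {"ax": 0, "ay": 0.002, "az": 0, "tx": 0, "ty": 0.1, "tz": 0, "fingers": 0},
    {"ax": 0, "ay": 0, "az": 0, "tx": 0, "ty": 0.1, "tz": 0, "fingers": 0},
    {"ax": 0, "ay": 0, "az": 0, "tx": 0, "ty": 0.1, "tz": 0, "fingers": 0},
    {"ax": 0, "ay": 0, "az": 0, "tx": 0, "ty": 0.05, "tz": 0, "fingers": 0}
  ]
}}

```text
time: 8.43
position: [522.1, -157.8, 62.2]
tcp_rot: [0.703, -0.703, 0.079, -0.079]
force: [-2.2, 0.2, 4.6]
grip_width: 21.8
```

Run:
```python
from h import *
s=st()
```

```text
t 8.43 p [ 522.1 -157.8   62.2] yaw -0.2232 tooly [ 0. -0. -1.] F [-2.2   0.15  4.61] T [0.43 0.32 0.13] w 21.8
```

Call:
{"name": "drive_tool", "arguments": {
  "steps": [
    {"ax": 0, "ay": 0, "az": 0, "tx": 0, "ty": 0, "tz": -0.3, "fingers": 0},
    {"ax": 0, "ay": 0, "az": 0, "tx": 0, "ty": 0, "tz": -0.5, "fingers": 0},
    {"ax": 0, "ay": 0, "az": 0, "tx": 0, "ty": 0, "tz": -0.5, "fingers": 0},
    {"ax": 0, "ay": 0, "az": 0, "tx": 0, "ty": 0, "tz": -0.4, "fingers": 0},
    {"ax": 0, "ay": 0, "az": 0, "tx": 0, "ty": 0, "tz": -0.2, "fingers": 0}
  ]
}}

```text
time: 9.05
position: [518.5, -177.0, 62.2]
tcp_rot: [0.703, -0.702, 0.078, -0.08]
force: [0.2, 1.2, -0.8]
grip_width: 22.0
```

```bash
cat >> h.py <<'E'
def js():
    s=st();a=JIG[2];M=np.array([[np.cos(a),np.sin(a)],[-np.sin(a),np.cos(a)]])
    print("jig xy",(M@(s["position"][:2]-np.array(JIG[:2]))).round(2),"Fjig",(M@s["force"][:2]).round(2))
    return s
E
python3 -c "
from h import *
js()"
```

```text
t 9.05 p [ 518.5 -177.    62.2] yaw -0.2235 tooly [ 0.002  0.001 -1.   ] F [ 0.2   1.24 -0.8 ] T [ 0.44 -0.05 -0.02] w 22.0
jig xy [-15.79   4.75] Fjig [-0.08  1.25]
```

Call:
{"name": "drive_tool", "arguments": {
  "steps": [
    {"ax": 0, "ay": 0, "az": 0, "tx": 0, "ty": 0.03, "tz": -0.15, "fingers": 0},
    {"ax": 0, "ay": 0, "az": 0, "tx": 0, "ty": 0.03, "tz": -0.15, "fingers": 0},
    {"ax": 0, "ay": 0, "az": 0, "tx": 0, "ty": 0, "tz": -0.15, "fingers": 0},
    {"ax": 0, "ay": 0, "az": 0, "tx": 0, "ty": 0, "tz": -0.15, "fingers": 0},
    {"ax": 0, "ay": 0, "az": 0, "tx": 0, "ty": 0, "tz": -0.1, "fingers": 0}
  ]
}}

```text
time: 9.68
position: [517.6, -183.3, 62.2]
tcp_rot: [0.703, -0.702, 0.077, -0.08]
force: [0.4, 2.2, 1.0]
grip_width: 21.9
```

```bash
python3 -c "
from h import *
js()"
```

```text
t 9.68 p [ 517.6 -183.3   62.2] yaw -0.2225 tooly [ 0.003  0.002 -1.   ] F [0.44 2.16 0.97] T [ 0.5  -0.09 -0.04] w 21.9
jig xy [-15.2   -1.55] Fjig [-0.05  2.21]
```

Call:
{"name": "drive_tool", "arguments": {
  "steps": [
    {"ax": 0, "ay": 0, "az": 0, "tx": 0, "ty": 0.02, "tz": -0.12, "fingers": 0},
    {"ax": 0, "ay": 0, "az": 0, "tx": 0, "ty": 0, "tz": -0.12, "fingers": 0},
    {"ax": 0, "ay": 0, "az": 0, "tx": 0, "ty": 0, "tz": -0.12, "fingers": 0},
    {"ax": 0, "ay": 0, "az": 0, "tx": 0, "ty": 0, "tz": -0.1, "fingers": 0},
    {"ax": 0, "ay": 0, "az": 0, "tx": 0, "ty": 0, "tz": -0.1, "fingers": 0}
  ]
}}

```text
time: 10.3
position: [517.0, -187.8, 62.2]
tcp_rot: [0.704, -0.702, 0.077, -0.08]
force: [1.6, 5.5, 1.9]
grip_width: 22.1
```

```bash
python3 -c "
from h import *
js()"
```

```text
t 10.3 p [ 517.  -187.8   62.2] yaw -0.2218 tooly [ 0.005  0.003 -1.   ] F [1.57 5.48 1.85] T [ 1.16 -0.18 -0.08] w 22.1
jig xy [-14.84  -6.13] Fjig [0.32 5.69]
```

Call:
{"name": "drive_tool", "arguments": {
  "steps": [
    {"ax": 0, "ay": 0, "az": 0, "tx": 0, "ty": 0, "tz": -0.12, "fingers": 0},
    {"ax": 0, "ay": 0, "az": 0, "tx": 0, "ty": 0, "tz": -0.12, "fingers": 0},
    {"ax": 0, "ay": 0, "az": 0, "tx": 0, "ty": 0, "tz": -0.12, "fingers": 0},
    {"ax": 0, "ay": 0, "az": 0, "tx": 0, "ty": 0, "tz": -0.12, "fingers": 0},
    {"ax": 0, "ay": 0, "az": 0, "tx": 0, "ty": 0, "tz": -0.12, "fingers": 0}
  ]
}}

```text
time: 10.92
position: [516.7, -187.8, 62.7]
tcp_rot: [0.706, -0.7, 0.076, -0.079]
force: [0.3, 5.2, 3.6]
grip_width: 21.8
```

```bash
python3 -c "
from h import *
js()"
```

```text
t 10.93 p [ 516.7 -187.8   62.7] yaw -0.2185 tooly [ 0.005  0.009 -1.   ] F [0.31 5.18 3.62] T [ 0.87  0.04 -0.17] w 21.8
jig xy [-15.06  -6.2 ] Fjig [-0.84  5.12]
```

Motion stalled at jig y = −6.2 with about 5 N of reaction, so the end is on the stop. Next I move towards the fence with a light bias onto the stop.

```bash
python3 -c "
from h import *
s=js();g=place(JIG,[(0,-6.2,0)])[0];plan([(g[0],g[1],62.2,JIG[2],5)],s)"
```

```text
t 10.93 p [ 516.7 -187.8   62.7] yaw -0.2185 tooly [ 0.005  0.009 -1.   ] F [0.31 5.18 3.62] T [ 0.87  0.04 -0.17] w 21.8
jig xy [-15.06  -6.2 ] Fjig [-0.84  5.12]
t [ 0.3   0.01 -0.  ] a [-0.002  0.001  0.001]
t [ 0.3   0.01 -0.  ] a [-0.002  0.001  0.001]
t [ 0.3   0.01 -0.  ] a [-0.002  0.001  0.001]
t [ 0.3   0.01 -0.  ] a [-0.002  0.001  0.001]
t [ 0.3   0.01 -0.  ] a [-0.002  0.001  0.001]
--
```

Call:
{"name": "drive_tool", "arguments": {
  "steps": [
    {"ax": -0.003, "ay": 0.001, "az": 0.001, "tx": 0.3, "ty": 0.01, "tz": -0.05, "fingers": 0},
    {"ax": -0.003, "ay": 0.001, "az": 0.001, "tx": 0.3, "ty": 0.01, "tz": -0.05, "fingers": 0},
    {"ax": -0.002, "ay": 0.001, "az": 0.001, "tx": 0.3, "ty": 0.01, "tz": -0.05, "fingers": 0},
    {"ax": -0.002, "ay": 0.001, "az": 0.001, "tx": 0.3, "ty": 0.01, "tz": -0.05, "fingers": 0},
    {"ax": -0.002, "ay": 0, "az": 0.001, "tx": 0.2, "ty": 0.01, "tz": -0.05, "fingers": 0}
  ]
}}

```text
time: 11.55
position: [519.4, -188.5, 62.8]
tcp_rot: [0.703, -0.702, 0.09, -0.07]
force: [-3.4, 4.4, 7.1]
grip_width: 21.9
```

```bash
python3 -c "
from h import *
s=js()"
```

```text
t 11.55 p [ 519.4 -188.5   62.8] yaw -0.2267 tooly [-0.027  0.004 -1.   ] F [-3.37  4.42  7.1 ] T [ 1.61  0.61 -0.15] w 21.9
jig xy [-12.32  -6.31] Fjig [-4.26  3.57]
```

Call:
{"name": "drive_tool", "arguments": {
  "steps": [
    {"ax": 0, "ay": 0, "az": -0.012, "tx": 0.1, "ty": -0.06, "tz": 0, "fingers": 0},
    {"ax": 0, "ay": 0, "az": -0.01, "tx": 0.2, "ty": -0.03, "tz": -0.03, "fingers": 0},
    {"ax": 0, "ay": 0, "az": -0.005, "tx": 0.3, "ty": 0, "tz": -0.03, "fingers": 0},
    {"ax": 0, "ay": 0, "az": 0, "tx": 0.3, "ty": 0, "tz": -0.03, "fingers": 0},
    {"ax": 0, "ay": 0, "az": 0, "tx": 0.2, "ty": 0, "tz": -0.03, "fingers": 0}
  ]
}}

```text
time: 12.18
position: [524.3, -189.7, 62.4]
tcp_rot: [0.703, -0.702, 0.085, -0.076]
force: [-5.3, 4.4, 6.7]
grip_width: 22.0
```

```bash
python3 -c "
from h import *
s=js()"
```

```text
t 12.18 p [ 524.3 -189.7   62.4] yaw -0.228 tooly [-0.012  0.002 -1.   ] F [-5.3   4.41  6.74] T [ 1.5   0.91 -0.15] w 22.0
jig xy [-7.25 -6.37] Fjig [-6.14  3.12]
```

Call:
{"name": "drive_tool", "arguments": {
  "steps": [
    {"ax": 0, "ay": -0.001, "az": -0.006, "tx": 0.1, "ty": -0.1, "tz": 0, "fingers": 0},
    {"ax": 0, "ay": -0.001, "az": -0.004, "tx": 0.2, "ty": -0.06, "tz": 0, "fingers": 0},
    {"ax": 0, "ay": -0.001, "az": -0.002, "tx": 0.2, "ty": -0.03, "tz": -0.03, "fingers": 0},
    {"ax": 0, "ay": 0, "az": 0, "tx": 0.2, "ty": -0.02, "tz": -0.03, "fingers": 0},
    {"ax": 0, "ay": 0, "az": 0, "tx": 0.2, "ty": -0.01, "tz": -0.03, "fingers": 0}
  ]
}}

```text
time: 12.8
position: [532.3, -191.6, 63.1]
tcp_rot: [0.703, -0.702, 0.081, -0.079]
force: [-0.3, 4.9, -3.0]
grip_width: 21.6
```

```bash
python3 -c "
from h import *
s=js()"
```

```text
t 12.8 p [ 532.3 -191.6   63.1] yaw -0.2257 tooly [-0.002  0.002 -1.   ] F [-0.27  4.91 -2.98] T [ 1.25  0.33 -0.37] w 21.6
jig xy [ 0.98 -6.45] Fjig [-1.35  4.72]
```

Call:
{"name": "drive_tool", "arguments": {
  "steps": [
    {"ax": 0, "ay": 0.001, "az": 0, "tx": 0.1, "ty": 0.03, "tz": -0.02, "fingers": 0},
    {"ax": 0, "ay": 0.001, "az": 0, "tx": 0.15, "ty": 0.02, "tz": -0.02, "fingers": 0},
    {"ax": 0, "ay": 0, "az": 0, "tx": 0.15, "ty": 0.01, "tz": -0.02, "fingers": 0},
    {"ax": 0, "ay": 0, "az": 0, "tx": 0.15, "ty": 0, "tz": -0.02, "fingers": 0},
    {"ax": 0, "ay": 0, "az": 0, "tx": 0.1, "ty": 0, "tz": -0.02, "fingers": 0}
  ]
}}

```text
time: 13.42
position: [537.1, -192.8, 62.3]
tcp_rot: [0.703, -0.702, 0.083, -0.078]
force: [-4.2, 5.3, 1.9]
grip_width: 21.6
```

```bash
python3 -c "
from h import *
s=js()"
```

```text
t 13.43 p [ 537.1 -192.8   62.3] yaw -0.2273 tooly [-0.007  0.003 -1.   ] F [-4.17  5.29  1.86] T [ 1.35  0.94 -0.3 ] w 21.6
jig xy [ 5.93 -6.52] Fjig [-5.24  4.24]
```

Call:
{"name": "drive_tool", "arguments": {
  "steps": [
    {"ax": 0, "ay": 0.001, "az": -0.003, "tx": 0.2, "ty": -0.02, "tz": -0.02, "fingers": 0},
    {"ax": 0, "ay": 0.001, "az": -0.003, "tx": 0.2, "ty": -0.01, "tz": -0.02, "fingers": 0},
    {"ax": 0, "ay": 0, "az": 0, "tx": 0.2, "ty": 0, "tz": -0.02, "fingers": 0},
    {"ax": 0, "ay": 0, "az": 0, "tx": 0.2, "ty": 0, "tz": -0.02, "fingers": 0},
    {"ax": 0, "ay": 0, "az": 0, "tx": 0.2, "ty": 0, "tz": -0.02, "fingers": 0}
  ]
}}

```text
time: 14.05
position: [538.7, -193.2, 62.6]
tcp_rot: [0.703, -0.702, 0.088, -0.073]
force: [-6.7, 6.8, 4.5]
grip_width: 21.4
```

Run:
```python
from h import *
s=js()
o=[]
for n in("top","scene"):
    c=read_camera(n);q=proj(c,place(JIG,[(45,110,30)]))[0].round().astype(int);print(n,q)
    x0,y0=q[0]-25,q[1]-25
    o.append(cv2.resize(c["color"][y0:y0+50,x0:x0+50],(400,400),interpolation=cv2.INTER_CUBIC))
im=np.hstack(o);cv2.imwrite("pics/ptr1.png",np.clip(im*1.7,0,255).astype(np.uint8))
```

```text
t 14.05 p [ 538.7 -193.2   62.6] yaw -0.2284 tooly [-0.021  0.005 -1.   ] F [-6.73  6.84  4.5 ] T [ 1.71  1.36 -0.31] w 21.4
jig xy [ 7.55 -6.59] Fjig [-8.07  5.18]
top [298 168]
scene [212 204]
```

View pics/ptr1.png

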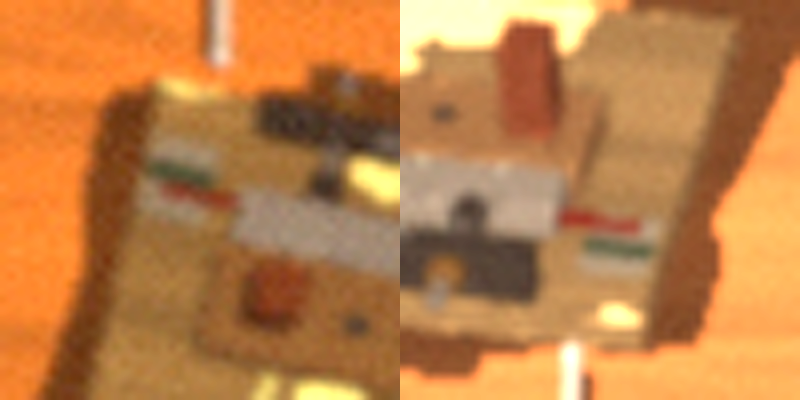

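The crop shows the rail touching the fence. The red pointer, at (200,195) on the left and (600,218) on the right, is just short of the green band at (180,170) and (620,247). I push on gradually and correct the tilt.

Call:
{"name": "drive_tool", "arguments": {
  "steps": [
    {"ax": -0.002, "ay": 0.001, "az": -0.012, "tx": 0.25, "ty": -0.03, "tz": -0.02, "fingers": 0},
    {"ax": -0.001, "ay": 0.001, "az": -0.01, "tx": 0.25, "ty": -0.02, "tz": -0.02, "fingers": 0},
    {"ax": 0, "ay": 0, "az": -0.008, "tx": 0.25, "ty": -0.01, "tz": -0.02, "fingers": 0},
    {"ax": 0, "ay": 0, "az": -0.008, "tx": 0.25, "ty": -0.01, "tz": -0.02, "fingers": 0},
    {"ax": 0, "ay": 0, "az": -0.008, "tx": 0.25, "ty": -0.01, "tz": -0.02, "fingers": 0}
  ]
}}

```text
time: 14.78
position: [539.3, -193.3, 62.3]
tcp_rot: [-0.701, 0.704, -0.082, 0.081]
force: [-7.0, 6.2, 4.5]
grip_width: 21.7
```

```bash
python3 -c "
from h import *
s=js()"
```

```text
t 14.78 p [ 539.3 -193.3   62.3] yaw -0.2298 tooly [-0.002 -0.004 -1.   ] F [-7.02  6.2   4.5 ] T [ 2.04  1.74 -0.18] w 21.7
jig xy [ 8.2 -6.6] Fjig [-8.21  4.5 ]
```

Call:
{"name": "drive_tool", "arguments": {
  "steps": [
    {"ax": 0, "ay": -0.001, "az": -0.006, "tx": 0.35, "ty": -0.05, "tz": -0.02, "fingers": 0},
    {"ax": 0, "ay": -0.001, "az": -0.006, "tx": 0.35, "ty": -0.04, "tz": -0.02, "fingers": 0},
    {"ax": 0, "ay": -0.001, "az": -0.006, "tx": 0.35, "ty": -0.03, "tz": -0.02, "fingers": 0},
    {"ax": 0, "ay": -0.001, "az": -0.006, "tx": 0.35, "ty": -0.02, "tz": -0.02, "fingers": 0},
    {"ax": 0, "ay": -0.001, "az": -0.006, "tx": 0.35, "ty": -0.02, "tz": -0.02, "fingers": 0}
  ]
}}

```text
time: 15.4
position: [541.2, -193.8, 62.4]
tcp_rot: [-0.701, 0.704, -0.082, 0.078]
force: [-9.7, 6.7, 7.1]
grip_width: 21.6
```

```bash
python3 -c "
from h import *
s=js()"
```

```text
t 15.4 p [ 541.2 -193.8   62.4] yaw -0.2269 tooly [-0.006 -0.004 -1.   ] F [-9.74  6.67  7.1 ] T [ 2.17  2.14 -0.31] w 21.6
jig xy [10.16 -6.64] Fjig [-10.97   4.35]
```

Call:
{"name": "drive_tool", "arguments": {
  "steps": [
    {"ax": 0, "ay": 0, "az": -0.008, "tx": 0.35, "ty": -0.12, "tz": 0, "fingers": 0},
    {"ax": 0, "ay": 0, "az": -0.006, "tx": 0.35, "ty": -0.09, "tz": 0, "fingers": 0},
    {"ax": 0, "ay": 0, "az": -0.006, "tx": 0.35, "ty": -0.07, "tz": 0, "fingers": 0},
    {"ax": 0, "ay": 0, "az": -0.006, "tx": 0.35, "ty": -0.06, "tz": 0, "fingers": 0},
    {"ax": 0, "ay": 0, "az": -0.006, "tx": 0.35, "ty": -0.05, "tz": 0, "fingers": 0}
  ]
}}

```text
time: 16.02
position: [541.9, -194.0, 62.5]
tcp_rot: [-0.701, 0.704, -0.085, 0.077]
force: [-8.6, 5.1, 5.3]
grip_width: 22.1
```

```bash
python3 -c "
from h import *
s=js()"
```

```text
t 16.02 p [ 541.9 -194.    62.5] yaw -0.2293 tooly [-0.012 -0.004 -1.   ] F [-8.59  5.07  5.33] T [ 2.08  2.03 -0.18] w 22.1
jig xy [10.85 -6.63] Fjig [-9.5   3.05]
```

Call:
{"name": "drive_tool", "arguments": {
  "steps": [
    {"ax": 0, "ay": -0.001, "az": -0.01, "tx": 0.45, "ty": -0.1, "tz": -0.01, "fingers": 0},
    {"ax": 0, "ay": -0.001, "az": -0.01, "tx": 0.45, "ty": -0.09, "tz": -0.01, "fingers": 0},
    {"ax": 0, "ay": -0.001, "az": -0.01, "tx": 0.45, "ty": -0.08, "tz": -0.01, "fingers": 0},
    {"ax": 0, "ay": 0, "az": -0.01, "tx": 0.45, "ty": -0.07, "tz": -0.01, "fingers": 0},
    {"ax": 0, "ay": 0, "az": -0.01, "tx": 0.45, "ty": -0.07, "tz": -0.01, "fingers": 0}
  ]
}}

```text
time: 16.65
position: [543.3, -194.3, 62.4]
tcp_rot: [-0.7, 0.705, -0.083, 0.078]
force: [-11.4, 7.0, 6.3]
grip_width: 21.7
```

```bash
python3 -c "
from h import *
s=js()"
```

```text
t 16.65 p [ 543.3 -194.3   62.4] yaw -0.2287 tooly [-0.009 -0.006 -1.   ] F [-11.44   7.     6.27] T [ 2.3   2.5  -0.25] w 21.7
jig xy [12.26 -6.69] Fjig [-12.71   4.3 ]
```

Call:
{"name": "drive_tool", "arguments": {
  "steps": [
    {"ax": 0.001, "ay": -0.001, "az": -0.014, "tx": 0.5, "ty": -0.14, "tz": -0.01, "fingers": 0},
    {"ax": 0.001, "ay": -0.001, "az": -0.012, "tx": 0.5, "ty": -0.13, "tz": -0.01, "fingers": 0},
    {"ax": 0.001, "ay": -0.001, "az": -0.012, "tx": 0.5, "ty": -0.12, "tz": -0.01, "fingers": 0},
    {"ax": 0.001, "ay": 0, "az": -0.012, "tx": 0.5, "ty": -0.12, "tz": -0.01, "fingers": 0},
    {"ax": 0.001, "ay": 0, "az": -0.012, "tx": 0.5, "ty": -0.12, "tz": -0.01, "fingers": 0}
  ]
}}

```text
time: 17.27
position: [543.8, -194.4, 62.3]
tcp_rot: [-0.701, 0.704, -0.08, 0.081]
force: [-10.8, 7.0, 3.2]
grip_width: 21.6
```

Run:
```python
from h import *
s=js()
o=[]
for n in("top","scene"):
    c=read_camera(n);q=proj(c,place(JIG,[(45,110,30)]))[0].round().astype(int)
    x0,y0=q[0]-25,q[1]-25
    o.append(cv2.resize(c["color"][y0:y0+50,x0:x0+50],(400,400),interpolation=cv2.INTER_CUBIC))
im=np.hstack(o);cv2.imwrite("pics/ptr2.png",np.clip(im*1.7,0,255).astype(np.uint8))
```

```text
t 17.27 p [ 543.8 -194.4   62.3] yaw -0.2274 tooly [ 0.001 -0.005 -1.   ] F [-10.78   7.     3.24] T [ 1.89  2.6  -0.29] w 21.6
jig xy [12.81 -6.66] Fjig [-12.06   4.44]
```

View pics/ptr2.png

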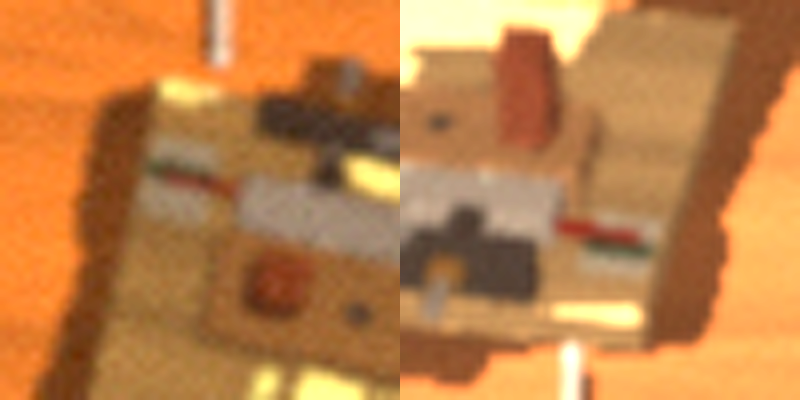

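The pointer is now at the near edge of the green band. It needs about 3–4 mm more.

Call:
{"name": "drive_tool", "arguments": {
  "steps": [
    {"ax": 0.001, "ay": 0, "az": -0.01, "tx": 0.6, "ty": -0.1, "tz": -0.01, "fingers": 0},
    {"ax": 0.001, "ay": 0, "az": -0.01, "tx": 0.6, "ty": -0.1, "tz": -0.01, "fingers": 0},
    {"ax": 0.001, "ay": 0, "az": -0.01, "tx": 0.6, "ty": -0.1, "tz": -0.01, "fingers": 0},
    {"ax": 0.001, "ay": 0, "az": -0.01, "tx": 0.6, "ty": -0.1, "tz": -0.01, "fingers": 0},
    {"ax": 0.001, "ay": 0, "az": -0.01, "tx": 0.6, "ty": -0.1, "tz": -0.01, "fingers": 0}
  ]
}}

```text
time: 18.0
position: [546.5, -195.1, 62.4]
tcp_rot: [-0.701, 0.704, -0.084, 0.077]
force: [-14.4, 8.0, 7.6]
grip_width: 22.0
```

```bash
python3 -c "
from h import *
s=js()"
```

```text
t 18.0 p [ 546.5 -195.1   62.4] yaw -0.2282 tooly [-0.009 -0.002 -1.   ] F [-14.43   8.02   7.61] T [ 2.02  3.26 -0.29] w 22.0
jig xy [15.61 -6.71] Fjig [-15.84   4.63]
```

Call:
{"name": "drive_tool", "arguments": {
  "steps": [
    {"ax": 0.001, "ay": 0, "az": -0.01, "tx": 0.5, "ty": -0.08, "tz": -0.01, "fingers": 0},
    {"ax": 0.001, "ay": 0, "az": -0.01, "tx": 0.5, "ty": -0.08, "tz": -0.01, "fingers": 0},
    {"ax": 0, "ay": 0, "az": -0.01, "tx": 0.5, "ty": -0.08, "tz": -0.01, "fingers": 0},
    {"ax": 0, "ay": 0, "az": -0.01, "tx": 0.5, "ty": -0.08, "tz": -0.01, "fingers": 0},
    {"ax": 0, "ay": 0, "az": -0.01, "tx": 0.5, "ty": -0.08, "tz": -0.01, "fingers": 0}
  ]
}}

```text
time: 18.62
position: [546.7, -195.2, 62.5]
tcp_rot: [-0.701, 0.704, -0.085, 0.076]
force: [-12.1, 7.8, 6.2]
grip_width: 21.5
```

Run:
```python
from h import *
s=js()
o=[]
for n in("top","scene"):
    c=read_camera(n);q=proj(c,place(JIG,[(45,110,30)]))[0].round().astype(int)
    x0,y0=q[0]-25,q[1]-25
    o.append(cv2.resize(c["color"][y0:y0+50,x0:x0+50],(400,400),interpolation=cv2.INTER_CUBIC))
im=np.hstack(o);cv2.imwrite("pics/ptr3.png",np.clip(im*1.7,0,255).astype(np.uint8))
js()
```

```text
t 18.62 p [ 546.7 -195.2   62.5] yaw -0.2288 tooly [-0.014 -0.003 -1.   ] F [-12.11   7.8    6.19] T [ 2.2   2.85 -0.26] w 21.5
jig xy [15.81 -6.75] Fjig [-13.53   4.93]
t 18.73 p [ 546.8 -195.2   62.5] yaw -0.2287 tooly [-0.014 -0.003 -1.   ] F [-12.8    7.8    6.78] T [ 2.16  2.81 -0.27] w 21.8
jig xy [15.83 -6.74] Fjig [-14.21   4.78]
```

View pics/ptr3.png

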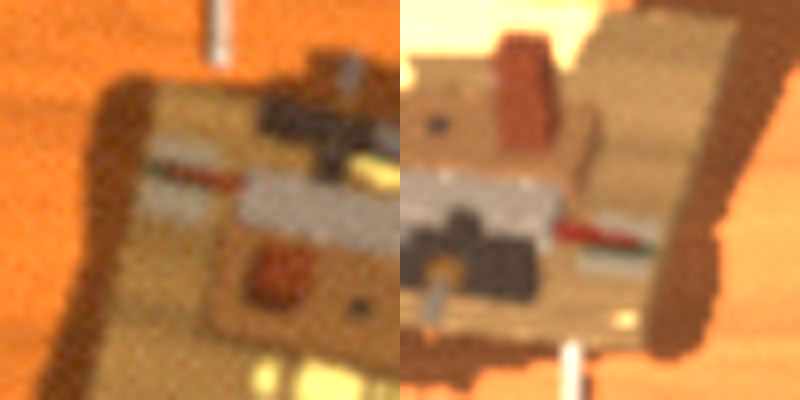

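The pointer is now centred in the green band at (195,175) left and (605,237) right. I hold the push for more than 2 s while trimming the tilt.

Call:
{"name": "drive_tool", "arguments": {
  "steps": [
    {"ax": 0, "ay": 0, "az": -0.014, "tx": 0.5, "ty": -0.08, "tz": -0.01, "fingers": 0},
    {"ax": 0, "ay": 0, "az": -0.013, "tx": 0.48, "ty": -0.08, "tz": -0.01, "fingers": 0},
    {"ax": 0, "ay": 0, "az": -0.012, "tx": 0.48, "ty": -0.08, "tz": -0.01, "fingers": 0},
    {"ax": 0, "ay": 0, "az": -0.012, "tx": 0.48, "ty": -0.08, "tz": -0.01, "fingers": 0},
    {"ax": 0, "ay": 0, "az": -0.012, "tx": 0.48, "ty": -0.08, "tz": -0.01, "fingers": 0}
  ]
}}

```text
time: 19.35
position: [546.4, -195.1, 62.3]
tcp_rot: [-0.699, 0.706, -0.082, 0.079]
force: [-11.5, 7.6, 6.3]
grip_width: 21.7
```

```bash
python3 -c "
from h import *
s=js()"
```

```text
t 19.35 p [ 546.4 -195.1   62.3] yaw -0.2295 tooly [-0.005 -0.009 -1.   ] F [-11.45   7.57   6.32] T [ 2.24  2.79 -0.15] w 21.7
jig xy [15.51 -6.76] Fjig [-12.84   4.85]
```

Call:
{"name": "drive_tool", "arguments": {
  "steps": [
    {"ax": 0.002, "ay": -0.001, "az": -0.01, "tx": 0.48, "ty": -0.08, "tz": -0.01, "fingers": 0},
    {"ax": 0.002, "ay": -0.001, "az": -0.01, "tx": 0.48, "ty": -0.08, "tz": -0.01, "fingers": 0},
    {"ax": 0.002, "ay": 0, "az": -0.01, "tx": 0.48, "ty": -0.08, "tz": -0.01, "fingers": 0},
    {"ax": 0.001, "ay": 0, "az": -0.01, "tx": 0.48, "ty": -0.08, "tz": -0.01, "fingers": 0},
    {"ax": 0.001, "ay": 0, "az": -0.01, "tx": 0.48, "ty": -0.08, "tz": -0.01, "fingers": 0}
  ]
}}

```text
time: 19.98
position: [546.5, -195.1, 62.3]
tcp_rot: [-0.701, 0.704, -0.083, 0.078]
force: [-12.4, 8.1, 6.9]
grip_width: 21.8
```

Call:
{"name": "drive_tool", "arguments": {
  "steps": [
    {"ax": 0.001, "ay": 0, "az": -0.01, "tx": 0.48, "ty": -0.08, "tz": -0.01, "fingers": 0},
    {"ax": 0.001, "ay": 0, "az": -0.01, "tx": 0.48, "ty": -0.08, "tz": -0.01, "fingers": 0},
    {"ax": 0.001, "ay": 0, "az": -0.01, "tx": 0.48, "ty": -0.08, "tz": -0.01, "fingers": 0},
    {"ax": 0.001, "ay": 0, "az": -0.01, "tx": 0.48, "ty": -0.08, "tz": -0.01, "fingers": 0},
    {"ax": 0.001, "ay": 0, "az": -0.01, "tx": 0.48, "ty": -0.08, "tz": -0.01, "fingers": 0}
  ]
}}

```text
time: 20.6
position: [546.6, -195.1, 62.3]
tcp_rot: [-0.701, 0.704, -0.083, 0.077]
force: [-12.0, 7.9, 6.1]
grip_width: 21.9
```

Call:
{"name": "drive_tool", "arguments": {
  "steps": [
    {"ax": 0.001, "ay": 0, "az": -0.01, "tx": 0.48, "ty": -0.08, "tz": -0.01, "fingers": 0},
    {"ax": 0.001, "ay": 0, "az": -0.01, "tx": 0.48, "ty": -0.08, "tz": -0.01, "fingers": 0},
    {"ax": 0.001, "ay": 0, "az": -0.01, "tx": 0.48, "ty": -0.08, "tz": -0.01, "fingers": 0},
    {"ax": 0.001, "ay": 0, "az": -0.01, "tx": 0.48, "ty": -0.08, "tz": -0.01, "fingers": 0},
    {"ax": 0.001, "ay": 0, "az": -0.01, "tx": 0.48, "ty": -0.08, "tz": -0.01, "fingers": 0}
  ]
}}

```text
time: 21.22
position: [546.7, -195.1, 62.4]
tcp_rot: [-0.702, 0.703, -0.084, 0.076]
force: [-12.0, 7.7, 5.6]
grip_width: 21.8
```

Run:
```python
from h import *
js()
o=[]
c=read_camera("top");q=proj(c,place(JIG,[(0,0,30)]))[0].round().astype(int)
o.append(cv2.resize(c["color"][q[1]-45:q[1]+45,q[0]-60:q[0]+60],(400,300),interpolation=cv2.INTER_CUBIC))
c=read_camera("scene");q=proj(c,place(JIG,[(0,0,30)]))[0].round().astype(int)
o.append(cv2.resize(c["color"][q[1]-45:q[1]+45,q[0]-60:q[0]+60],(400,300),interpolation=cv2.INTER_CUBIC))
cv2.imwrite("pics/end.png",np.clip(np.hstack(o)*1.6,0,255).astype(np.uint8))
js()
```

```text
t 21.23 p [ 546.7 -195.1   62.4] yaw -0.2273 tooly [-0.011 -0.001 -1.   ] F [-11.99   7.72   5.56] T [ 1.68  2.73 -0.3 ] w 21.8
jig xy [15.79 -6.72] Fjig [-13.4    4.88]
t 21.32 p [ 546.7 -195.1   62.4] yaw -0.2273 tooly [-0.011 -0.001 -1.   ] F [-11.92   8.38   6.45] T [ 1.6   2.76 -0.32] w 21.8
jig xy [15.76 -6.69] Fjig [-13.48   5.53]
```

View pics/end.png

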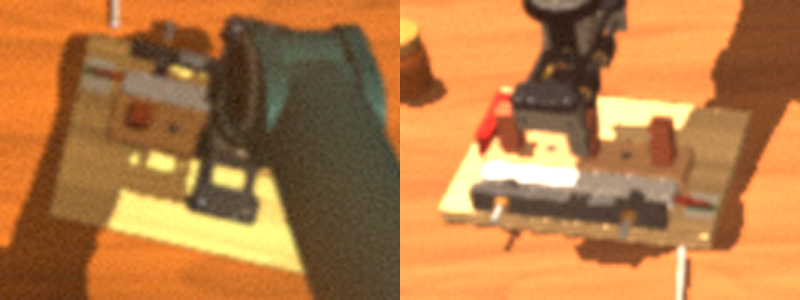

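The final view shows the rail flush along the fence, its −y end at the red stop (490,115) and the pointer in the band at (697,200). It has been steady since t = 18.6 s, so I hand in while still holding.

```bash
python3 -c "
from h import *
print(close_job());js()"
```

```text
the job is handed in; nothing more can be done
None
the job is handed in; nothing more can be done
```

I laid the rail flat in the jig, slid it against the red end stop, and pushed it flush against the sprung fence. I handed in at about 21.3 s with the arm still gripping and pushing. I took the pale pegged slat farthest to the robot's right.

- **End stop:** I felt the touch as the slide stalled with about 5 N of reaction. That contact held through the push.
- **Fence:** it is pushed in about 10 mm by my position estimate. It never came near the end of its travel. The pointer was in the green band in the pictures at 18.6 s and 21.2 s. The position stayed within about 0.3 mm between them, a hold of about 2.7 s.
- **Disagreement in force:** the wrist read about 13.4 N along the push at the end, not 11 N. It rose to about 16 N once while I was pushing in. The difference from the roughly 10 N of the spring fits friction on the bed and stop, which I did not measure separately.
- **Small offsets:** the tool was tilted about 0.6° at the end, and the contact lay about 1.5 mm from the nominal position, within the calibration.

No check failed, and the arm worked clear of the other things on the table. I took no full-table picture at the end to confirm that nothing else had shifted.

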